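Roll the gate-post ball home along the welding fence

ROBOT

A 6-joint arm with a two-finger parallel gripper is mounted at the origin on the work surface. World frame = base frame: x ahead of the robot, y to its left, z up, the work surface at z = 0. Lengths are in m, angles in degrees, forces in N, time in s.
With the tool pointing down it reaches from about 0.3 to 0.75 m from the base axis. Payload 8.5 kg.
Tool frame: the origin (TCP) lies midway between the tips of the shut fingers; the grasp point (between the pads) lies 19 mm behind it; z points along the fingers, x is the direction in which the jaws open and shut, and the axes are right-handed (so a half turn about z gives the same grasp; the last joint's range is limited). The gripper opens to 88 mm and grips with 3 to 60 N. Pads are 18 mm wide; open, the fingers measure 123 mm over their backs; the gripper's body (75 mm by 187 mm) begins 45 mm behind the grasp point.
Start: joints at [64.784, 21.807, 74.336, -0, 83.858, -12.336], TCP at [0.123, 0.536, 0.239] pointing down, gripper open.
Joint ranges: [-178.18, 178.18], [-50.72, 133.34], [12.68, 142.11], [-81.47, 261.47], [9.98, 163.14], [-165.26, 165.26]. Speed limits (degrees/s): [136.94, 136.94, 180, 180, 180, 180].

INTERFACE

Orientations are given as a 3x3 rotation matrix whose columns are the frame's x, y, z axes.
In Python, from station import ctrl, get_image gives the robot as it stands. The module is installed in compiled form; this text tells all that it offers.
- The arm moves only by the tool step_arm, never from a script. Its arguments are lists of equal length, an entry for each row: "linear": the shift along the tool's x, y, z in mm, a list of three; "delta_rot": the turn, a rotation vector about the tool's x, y, z in units of 8 degrees (1.0 is 8 degrees), a list of three. A call has 1 to 10 rows; each row shifts and turns the commanded pose from where the row before left it, along the tool's axes as they then stand; what a row does not reach is not made up. A row lasts 1/8 s, in which the tool goes at most 62.5 mm and 10.7 degrees, less where a joint would pass 70% of its speed; a pose out of reach is approached as far as the arm can. A call is refused whole if a number of a shift passes 62.5 or a number of a turn 1, either way. A call with a gripper value outside its range is refused whole. "hand" is the finger opening in mm, from 0 to 88.1, set as the call begins (left out, the last holds). The fingers move at their own pace and stop on an object; "squeeze" is the grip in N (left out, the last holds). Time passes only in rows, so rows that do not move let the fingers close. It gives the time, the measured TCP pose, the force and the opening at its end, in the units of the state.
- ctrl.state(): the state, without advancing time (a new reading comes with each control period).
- get_image(name): name is "side" or "top"; returns a dict with "image" (420x560x3 uint8, red, green, blue), "fx", "fy", "cx", "cy" (pixels), "pose" (4x4, takes a point from camera to world coordinates). Camera axes: x right, y down, z forward; pixel columns grow to the right and rows downward; lengths in m; the calibration is good to about 2 mm. A picture is of the moment at which its call begins. There is no depth.
- ctrl.hand_in(): hands the job in, once; it reports no verdict.
The state is a dict: "time": time; "joints": joint angles; "qd": joint speeds; "joint_efforts": joint torques, N m; "tool_pos": TCP position; "ee_rot": TCP orientation; "wrist_force": force on the tool from outside, world axes, zero at the start; "moment": the same for the moment, N m; "grip_width": opening from 0.0 (shut) to 1.0 (fully open).
Only numpy, scipy, OpenCV 4.12 (cv2) and the standard library are available. Lean on these libraries where they do the work, as an engineer would, in place of code of your own. Each camera call takes 0.05 s, during which the arm holds its last target. There are 200 camera calls.

TASK

Ease the hollow steel ball over against the jig's fence, then roll it along, kept in touch with the fence all the way and never lifted, in under the sprung hold-down shoe until it bears on the round pad of the end stop's screw. Press it firmly home on the pad, with about 12 N for a good second, but never with more than 16 N (nor 30 N on the fence). Then let go and leave the ball there; leave everything else on the bench alone.

Things in the scene. Friction and masses are not known exactly. Their poses are not given: they have to be found in the camera images.
- jig: Fixed grey base plate on the bench, 170 x 520 mm, 6 mm thick. x points from the open side to the fence, y along the fence towards the end stop, z up; origin on the underside, mid-length. It spans x -115 to +55, y -260 to +260 mm; the ball rolls on its top. A ball touching the fence has its centre at x = 0. Two bolt heads 4 mm high at x = -100, y = +-235 mm.
- fence: Fixed upright steel angle on the jig, 500 mm long, 6 mm thick, its upright leg 45 mm high above the plate. Origin at the middle of the leg's inner face, on the plate's top; axes as the jig's; the inner face is at its x = 0 and looks to -x.
- stop: Dark steel end stop, 55 mm across, 75 mm high, upright at its back. Origin on the plate's top, mid-track, at the foot of its front face, which looks to -y; axes as the jig's. Its place along the fence differs. A rigid brass pad, 26 mm across, on a screw stands out 5 to 29 mm (differs, not measured) from that face at ball-centre height: a ball home on it is centred 45 to 69 mm before the face.
- shoe_lip (a point): Tip of the sprung hold-down shoe, a steel tongue 30 mm wide over the track, 79 mm before the stop's front face; tip top about 91 mm above the bench. Its flat part starts 71 mm before that face, underside 83 mm above the bench (3 mm below the ball's top); the entering ball pushes it up. It presses the ball down with about 4 N: it resists rolling with some 1 to 6 N and keeps the ball where left.
- ball: Hollow bare steel ball for a gate post, 80 mm in diameter, about 0.3 kg (differs); loose on the jig plate, 20 to 55 mm from the fence at the start, free to roll, on smooth oily steel. Origin at its centre (46 mm above the bench); its axes turn as it rolls.
Things that resemble listed ones, but are neither listed nor needed, are in the scene too. What is shaped like the ball but brown or green is not meant.

How it is judged:
By the outcome, as a careful person would: the job done as asked, in the order asked, and still so for the second after the job is handed in, with the robot touching nothing.
It also fails if it takes over 61 s, if anything falls off the work surface, if the arm or the gripper's body presses on something with over 40 N, if the wrist force passes 120 N, or if a joint passes its speed limit or range.

## Working session

There is one attempt and no reset: what is moved stays moved. The work goes in short steps, Python scripts to look and compute and a tool call to move; the robot and the scene stay as the last step left them, time stands still between calls to the robot, and variables do not carry over. Pictures are saved under pics/ and viewed, about 8 in all and at most 12, crops included, and the job is handed in when it is done.

Besides the shell and the picture viewer there is one more tool, called as a command line: name --argument value ..., lists and objects as JSON in quotes. step_arm: Moves the arm, as the interface text tells. Its arguments: {"type":"object","properties":{"linear":{"type":"array","items":{"type":"array","items":{"type":"number"}}},"delta_rot":{"type":"array","items":{"type":"array","items":{"type":"number"}}},"hand":{"type":"number"},"squeeze":{"type":"number"}},"required":["linear","delta_rot"]}

```bash
mkdir -p pics; cat > h.py <<'E'
import numpy as np, cv2
from station import ctrl, get_image
def shot(n,f):
    d=get_image(n); cv2.imwrite('pics/'+f,d['image'][...,::-1]); np.savez('pics/'+f[:-4],**d); return d
def ray(d,u,v):
    P=np.array(d['pose']); r=P[:3,:3]@np.array([(u-d['cx'])/d['fx'],(v-d['cy'])/d['fy'],1]); return P[:3,3],r
def atz(d,u,v,z):
    o,r=ray(d,u,v); return o+r*(z-o[2])/r[2]
def proj(d,p):
    P=np.array(d['pose']); c=P[:3,:3].T@(np.array(p)-P[:3,3]); return np.array([d['fx']*c[0]/c[2]+d['cx'],d['fy']*c[1]/c[2]+d['cy']])
E
python3 - <<'E'
from h import *
for n in('top','side'):
    d=shot(n,n+'0.png'); print(n,d['fx'],d['cx'],d['cy'],np.round(d['pose'],3).tolist())
print(ctrl.state())
E
```

```text
top 385.8913191977699 279.1343347695369 208.2374009886907 [[0.02, -0.993, 0.118, 0.415], [-0.999, -0.023, -0.024, -0.031], [0.027, -0.118, -0.993, 0.808], [0.0, 0.0, 0.0, 1.0]]
side 461.5927450369325 276.8275896067043 209.06109786453982 [[0.998, -0.023, 0.053, 0.413], [-0.058, -0.48, 0.875, -0.873], [0.005, -0.877, -0.48, 0.542], [0.0, 0.0, 0.0, 1.0]]
{'time': 0.1, 'joints': array([ 6.47833842e+01,  2.18350713e+01,  7.43793320e+01, -3.27483488e-04,
        8.38567684e+01, -1.23360131e+01]), 'qd': array([ 0.07023218, -0.15011962, -0.20602537,  0.03133444, -0.06748024,
        0.08782383]), 'joint_efforts': array([ 3.67875575e-03, -4.38647246e+01, -2.24912131e+01,  7.14627234e-02,
        3.40969500e-02, -7.33150227e-05]), 'tool_pos': array([0.12250225, 0.53592598, 0.23822515]), 'ee_rot': array([[ 2.22919183e-01,  9.74836788e-01, -5.24079034e-04],
       [ 9.74836172e-01, -2.22919648e-01, -1.12622551e-03],
       [-1.21471357e-03, -2.59833930e-04, -9.99999228e-01]]), 'wrist_force': array([ 0.2087482 , -0.15325327, -0.90683114]), 'moment': array([-0.02498646, -0.05307574,  0.02033836]), 'grip_width': 1.003583716620376}
```

View pics/top0.png

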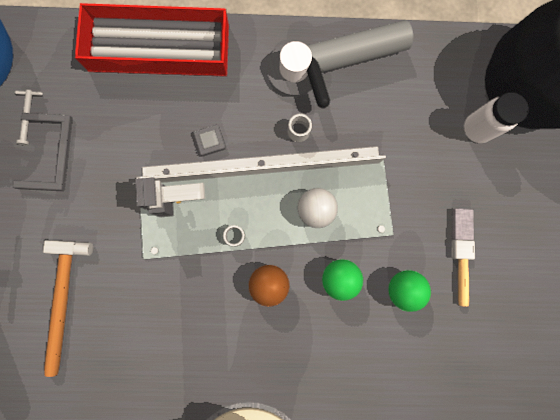

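View pics/side0.png

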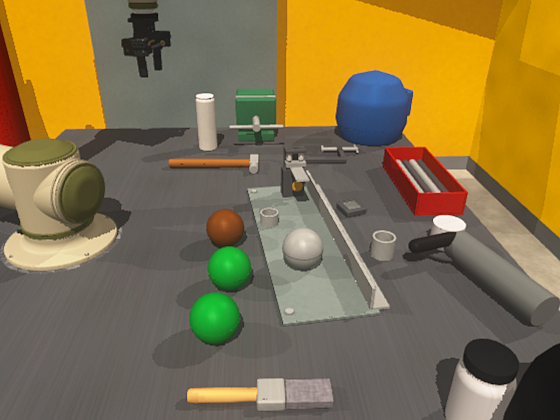

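```bash
python3 - <<'E'
from h import *
a=cv2.imread('pics/top0.png')[135:270,125:405]; b=cv2.imread('pics/side0.png')[140:330,230:400]
cv2.imwrite('pics/tc.png',cv2.resize(a,None,fx=2.8,fy=2.8,interpolation=cv2.INTER_CUBIC))
cv2.imwrite('pics/sc.png',cv2.resize(b,None,fx=3.1,fy=3.1,interpolation=cv2.INTER_CUBIC))
E
```

```text
(no output)
```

View pics/tc.png

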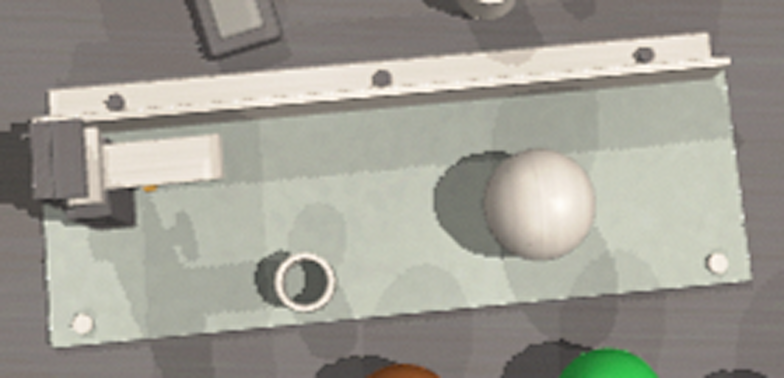

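View pics/sc.png

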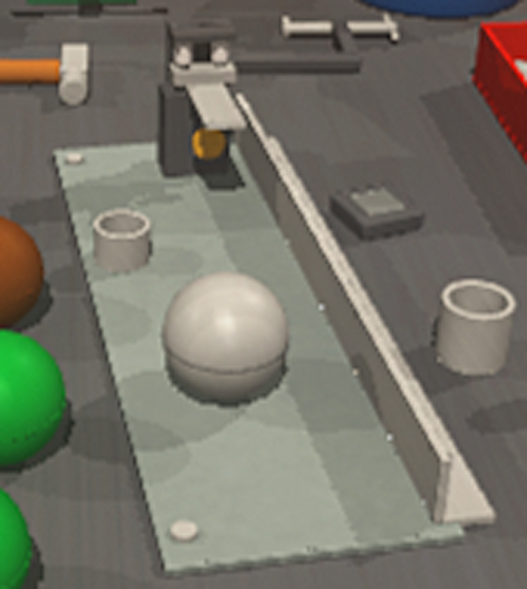

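```bash
cat >> h.py <<'E'
def load(f): return dict(np.load('pics/'+f+'.npz'))
E
python3 - <<'E'
from h import *
t=load('top0');s=load('side0')
T=lambda x,y:(x/2.8+125,y/2.8+135); S=lambda x,y:(x/3.1+230,y/3.1+140)
b1=(atz(t,*T(82,323),.01)+atz(s,*S(75,158),.01))/2; b2=(atz(t,*T(717,263),.01)+atz(s,*S(183,530),.01))/2
print('bolts top',atz(t,*T(82,323),.01),atz(t,*T(717,263),.01),'side',atz(s,*S(75,158),.01),atz(s,*S(183,530),.01))
yj=(b1-b2)[:2];print('len',np.linalg.norm(yj));yj/=np.linalg.norm(yj);xj=np.array([yj[1],-yj[0]])
o=(b1+b2)[:2]/2+.1*xj
print('yj',yj,'xj',xj,'o',o,'ang',np.degrees(np.arctan2(yj[0],yj[1])))
J=lambda p:1000*np.array([(p[:2]-o)@xj,(p[:2]-o)@yj])
for n,d,uv,z in[('ball t',t,T(540,204),.046),('ball s',s,S(225,338),.046),('lip t',t,T(219,158),.091),('lip s',s,S(227,125),.091),
 ('ring t',t,T(304,282),.03),('fence end t',t,T(709,62),.051),('fence L',t,T(50,118),.051),('ring s',s,S(122,225),.03),('pad s',s,S(209,143),.046),('stopfoot s',s,S(163,168),.006),('stopfootR s',s,S(192,176),.006),('plate c',t,T(50,347),.006),('plate c2',t,T(750,281),.006)]:
    p=atz(d,*uv,z);print(n,p.round(4),J(p).round(1))
E
```

```text
bolts top [0.41718666 0.20251431 0.01      ] [ 0.47126248 -0.2636348   0.01      ] side [0.4190697 0.1956138 0.01     ] [ 0.4717692  -0.26733934  0.01      ]
len 0.46760880436504304
yj [-0.11417162  0.99346104] xj [0.99346104 0.11417162] o [ 0.54416812 -0.02179435] ang -6.555847740334479
ball t [ 0.508  -0.1266  0.046 ] [ -47.9 -100. ]
ball s [ 0.5083 -0.1327  0.046 ] [ -48.3 -106.1]
lip t [0.5283 0.0944 0.091 ] [ -2.5 117.3]
lip s [0.5313 0.0823 0.091 ] [ -0.9 104.9]
ring t [0.4496 0.0406 0.03  ] [-86.8  72.7]
fence end t [ 0.6135 -0.2474  0.051 ] [  43.1 -232.1]
fence L [0.5603 0.2213 0.051 ] [ 43.7 239.7]
ring s [0.4517 0.0435 0.03  ] [-84.4  75.4]
pad s [0.5252 0.1449 0.046 ] [  0.2 167.8]
stopfoot s [0.4916 0.1816 0.006 ] [-29.  208.1]
stopfootR s [0.5144 0.166  0.006 ] [ -8.2 190. ]
plate c [0.3993 0.2258 0.006 ] [-115.6  262.5]
plate c2 [ 0.4586 -0.2895  0.006 ] [-115.5 -256.2]
```

step_arm --linear '[[0, 0, 0], [0, 0, 0], [0, 0, 0], [0, 0, 0], [0, 0, 0], [0, 0, 0], [0, 0, 0]]' --delta_rot '[[0, 0, 0.94], [0, 0, 0.94], [0, 0, 0.94], [0, 0, 0.94], [0, 0, 0.94], [0, 0, 0.94], [0, 0, 0.94]]' --hand 0

```text
time: 0.98
tool_pos: [0.1225, 0.536, 0.2384]
ee_rot: [[0.912, 0.41, -0.0], [0.41, -0.912, -0.001], [-0.001, 0.001, -1.0]]
wrist_force: [-0.2, 0.0, 0.2]
grip_width: 0.231
```

step_arm --linear '[[0, 0, 0], [0, 0, 0], [0, 0, 0], [0, 0, 0], [0, 0, 0], [0, 0, 0], [0, 0, 0]]' --delta_rot '[[0, 0, 0.94], [0, 0, 0.94], [0, 0, 0.94], [0, 0, 0.94], [0, 0, 0.94], [0, 0, 0.94], [0, 0, 0.94]]'

```text
time: 1.85
tool_pos: [0.1225, 0.536, 0.2384]
ee_rot: [[0.88, -0.476, -0.0], [-0.476, -0.88, -0.001], [0.0, 0.001, -1.0]]
wrist_force: [1.0, 1.1, -0.3]
grip_width: 0.002
```

step_arm --linear '[[44.5, 20, 0], [44.5, 20, 0], [44.5, 20, 0], [44.5, 20, 0], [44.5, 20, 0], [44.5, 20, 0], [44.5, 20, 0], [44.5, 20, 0], [44.5, 20, 0], [44.5, 20, 0]]' --delta_rot '[[0, 0, 0], [0, 0, 0], [0, 0, 0], [0, 0, 0], [0, 0, 0], [0, 0, 0], [0, 0, 0], [0, 0, 0], [0, 0, 0], [0, 0, 0]]'

```text
time: 3.1
tool_pos: [0.4212, 0.1483, 0.2386]
ee_rot: [[0.882, -0.472, -0.0], [-0.472, -0.882, 0.0], [-0.0, 0.0, -1.0]]
wrist_force: [0.6, 0.6, 0.4]
grip_width: 0.006
```

step_arm --linear '[[26, 34, 0], [26, 34, 0], [26, 34, 0], [26, 34, 0], [26, 34, 0], [26, 34, 0], [26, 34, 0], [26, 34, 0], [0, 0, 0]]' --delta_rot '[[0, 0, 0], [0, 0, 0], [0, 0, 0], [0, 0, 0], [0, 0, 0], [0, 0, 0], [0, 0, 0], [0, 0, 0], [0, 0, 0]]'

```text
time: 4.22
tool_pos: [0.4755, -0.1902, 0.238]
ee_rot: [[0.88, -0.475, -0.001], [-0.475, -0.88, 0.0], [-0.001, 0.0, -1.0]]
wrist_force: [-0.1, 1.0, -0.2]
grip_width: 0.01
```

step_arm --linear '[[0, 0, 28], [0, 0, 28], [0, 0, 28], [0, 0, 28], [0, 0, 28], [0, 0, 28], [0, 0, 28], [0, 0, 0]]' --delta_rot '[[0, 0, 0], [0, 0, 0], [0, 0, 0], [0, 0, 0], [0, 0, 0], [0, 0, 0], [0, 0, 0], [0, 0, 0]]'

```text
time: 5.22
tool_pos: [0.4747, -0.1867, 0.0416]
ee_rot: [[0.882, -0.471, -0.003], [-0.471, -0.882, 0.002], [-0.004, -0.001, -1.0]]
wrist_force: [-0.1, -0.2, 0.7]
grip_width: 0.006
```

```bash
python3 - <<'E'
from h import *
d=shot('side','s1.png'); print(ctrl.state()['wrist_force'])
cv2.imwrite('pics/s1c.png',cv2.resize(d['image'][90:340,170:430,::-1],None,fx=2.3,fy=2.3,interpolation=cv2.INTER_CUBIC))
E
```

```text
[-0.86611513 -1.08748652  0.42660444]
```

View pics/s1c.png

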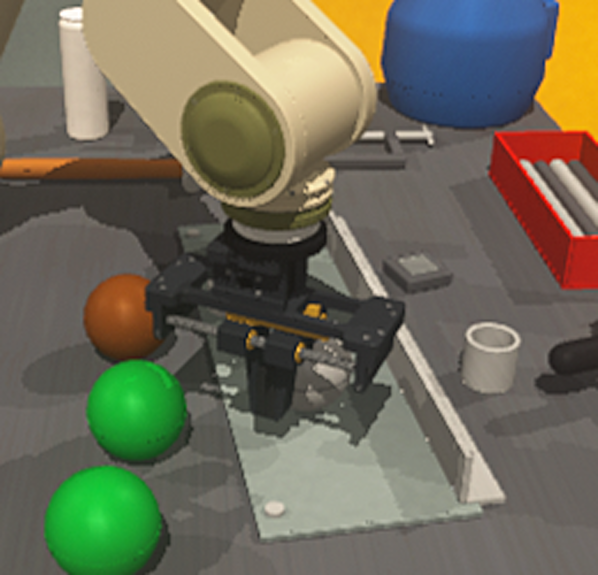

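step_arm --linear '[[0, -2, 0], [0, -2, 0], [0, -2, 0], [0, -2, 0], [0, -2, 0], [0, -2, 0], [0, -2, 0], [0, -2, 0], [0, -2, 0], [0, -2, 0]]' --delta_rot '[[0, 0, 0], [0, 0, 0], [0, 0, 0], [0, 0, 0], [0, 0, 0], [0, 0, 0], [0, 0, 0], [0, 0, 0], [0, 0, 0], [0, 0, 0]]'

```text
time: 6.52
tool_pos: [0.485, -0.1704, 0.0427]
ee_rot: [[0.882, -0.472, -0.0], [-0.472, -0.882, 0.0], [-0.0, -0.0, -1.0]]
wrist_force: [-0.1, -0.7, 0.4]
grip_width: 0.004
```

step_arm --linear '[[0, -2.5, 0], [0, -2.5, 0], [0, -2.5, 0], [0, -2.5, 0], [0, -2.5, 0], [0, -2.5, 0], [0, -2.5, 0], [0, -2.5, 0], [0, -2.5, 0], [0, -2.5, 0]]' --delta_rot '[[0, 0, 0], [0, 0, 0], [0, 0, 0], [0, 0, 0], [0, 0, 0], [0, 0, 0], [0, 0, 0], [0, 0, 0], [0, 0, 0], [0, 0, 0]]'

```text
time: 7.78
tool_pos: [0.4969, -0.1483, 0.0428]
ee_rot: [[0.882, -0.472, 0.0], [-0.472, -0.882, 0.0], [-0.0, -0.0, -1.0]]
wrist_force: [-0.6, -0.9, 0.0]
grip_width: -0.002
```

```bash
python3 - <<'E'
from h import *
d=shot('top','t2.png'); e=shot('side','s2.png'); s=ctrl.state();print(s['wrist_force'],s['tool_pos'])
a=cv2.resize(d['image'][130:270,130:400,::-1],None,fx=2,fy=2);b=cv2.resize(e['image'][140:330,200:400,::-1],None,fx=1.5,fy=1.5)
c=np.zeros((290,840,3),np.uint8);c[:280,:540]=a;c[:285,540:840]=b;cv2.imwrite('pics/c2.png',cv2.resize(c,(800,276)))
E
```

```text
[ 0.25008319 -0.46856233  0.25551883] [ 0.49687787 -0.14828096  0.04274099]
```

View pics/c2.png

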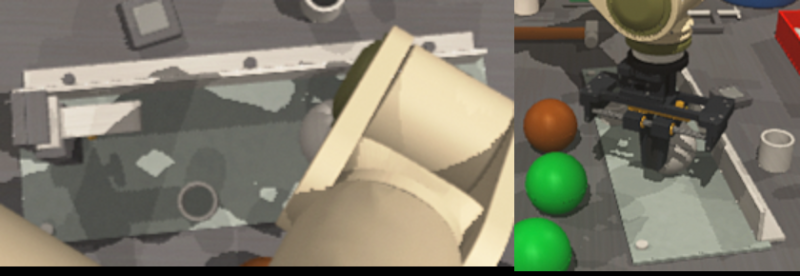

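step_arm --linear '[[0, -2.5, 0], [0, -2.5, 0], [0, -2.5, 0], [0, -2.5, 0], [0, -2.5, 0], [0, -2.5, 0], [0, -2.5, 0], [0, -2.5, 0], [0, -2.5, 0], [0, -2.5, 0]]' --delta_rot '[[0, 0, 0], [0, 0, 0], [0, 0, 0], [0, 0, 0], [0, 0, 0], [0, 0, 0], [0, 0, 0], [0, 0, 0], [0, 0, 0], [0, 0, 0]]'

```text
time: 9.12
tool_pos: [0.5087, -0.1263, 0.0427]
ee_rot: [[0.882, -0.472, 0.0], [-0.472, -0.882, 0.0], [-0.0, -0.0, -1.0]]
wrist_force: [-0.4, -0.3, 0.1]
grip_width: 0.005
```

step_arm --linear '[[0, -2.5, 0], [0, -2.5, 0], [0, -2.5, 0], [0, -2.5, 0], [0, -2.5, 0], [0, -2.5, 0], [0, -2.5, 0], [0, -2.5, 0], [0, -2.5, 0], [0, -2.5, 0]]' --delta_rot '[[0, 0, 0], [0, 0, 0], [0, 0, 0], [0, 0, 0], [0, 0, 0], [0, 0, 0], [0, 0, 0], [0, 0, 0], [0, 0, 0], [0, 0, 0]]'

```text
time: 10.38
tool_pos: [0.5205, -0.1042, 0.0427]
ee_rot: [[0.882, -0.472, -0.0], [-0.472, -0.882, 0.0], [-0.0, 0.0, -1.0]]
wrist_force: [-0.1, -0.3, 0.3]
grip_width: 0.004
```

```bash
python3 - <<'E'
from h import *
d=shot('top','t3.png'); e=shot('side','s3.png'); s=ctrl.state();print(s['wrist_force'],s['tool_pos'])
a=cv2.resize(d['image'][130:270,130:400,::-1],None,fx=1.6,fy=1.6);b=cv2.resize(e['image'][140:330,230:390,::-1],None,fx=2.2,fy=2.2)
c=np.zeros((430,800,3),np.uint8);c[:224,:432]=a;c[:418,440:792]=b;cv2.imwrite('pics/c3.png',c)
E
```

```text
[-1.2111495   0.44777667  0.14643799] [ 0.52045651 -0.10418112  0.0427367 ]
```

View pics/c3.png

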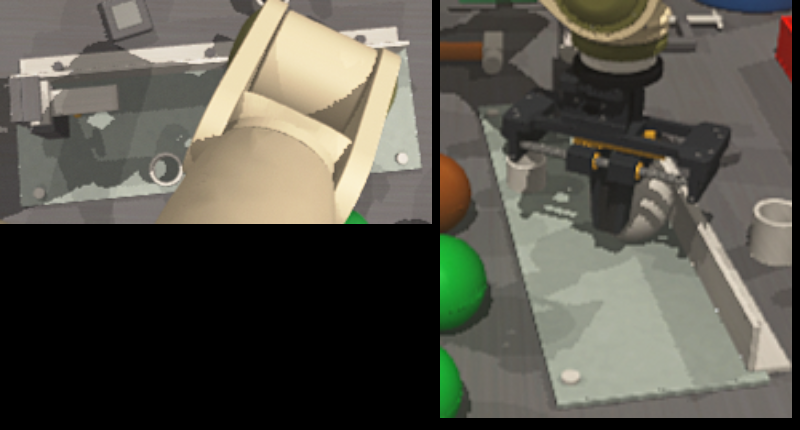

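step_arm --linear '[[0, -1.5, 0], [0, -1.5, 0], [0, -1.5, 0], [0, -1.5, 0]]' --delta_rot '[[0, 0, 0], [0, 0, 0], [0, 0, 0], [0, 0, 0]]'

```text
time: 10.98
tool_pos: [0.5233, -0.099, 0.0428]
ee_rot: [[0.882, -0.472, 0.0], [-0.472, -0.882, -0.0], [0.0, 0.0, -1.0]]
wrist_force: [0.0, -0.3, 0.5]
grip_width: 0.002
```

```bash
cat >> h.py <<'E'
xj=np.array([.9935,.1142]);yj=np.array([-.1142,.9935]);o=np.array([.5442,-.0218])
def W(x,y,z): return [*(o+x/1000*xj+y/1000*yj),z/1000]
def J(p): return 1000*np.array([(np.array(p)[:2]-o)@xj,(np.array(p)[:2]-o)@yj])
def st():
    s=ctrl.state();f=s['wrist_force'];print('t',s['time'],'tool J',J(s['tool_pos']).round(1),'F along jig x,y,z',np.round([f[:2]@xj,f[:2]@yj,f[2]],1),s['tool_pos'].round(4))
E
python3 - <<'E'
from h import *
d=load('s3')
for x,y in[(0,-39),(-5,-39),(-10,-39),(0,-30)]:
    c=proj(d,W(x,y,46)); P=d['pose']; r=np.array(P)[:3,0]*.04
    print(x,y,c.round(),'edges',proj(d,np.array(W(x,y,46))+r).round(1),(np.array(proj(d,np.array(W(x,y,46))+r))-[230,140])*2.2+[440,0])
st()
E
```

```text
0 -39 [318. 229.] edges [337.5 229.1] [676.60054454 196.12472645]
-5 -39 [316. 229.] edges [335.2 229.4] [671.47576859 196.57306536]
-10 -39 [314. 230.] edges [332.9 229.6] [666.34280317 197.02212073]
0 -30 [317. 227.] edges [336.3 226.9] [673.9017394  191.27729252]
t 10.975 tool J [-29.6 -74.3] F along jig x,y,z [ 0.  -0.4  0.5] [ 0.5233 -0.099   0.0428]
```

step_arm --linear '[[0, -1.5, 0], [0, -1.5, 0], [0, -1.5, 0], [0, -1.5, 0]]' --delta_rot '[[0, 0, 0], [0, 0, 0], [0, 0, 0], [0, 0, 0]]'

```text
time: 11.48
tool_pos: [0.5261, -0.0938, 0.0428]
ee_rot: [[0.882, -0.472, -0.0], [-0.472, -0.882, -0.0], [-0.0, 0.0, -1.0]]
wrist_force: [-0.5, 0.2, -0.2]
grip_width: 0.002
```

step_arm --linear '[[0, -1, 0], [0, -1, 0], [0, -1, 0]]' --delta_rot '[[0, 0, 0], [0, 0, 0], [0, 0, 0]]'

```text
time: 11.85
tool_pos: [0.5275, -0.0911, 0.0428]
ee_rot: [[0.882, -0.472, 0.0], [-0.472, -0.882, 0.0], [0.0, -0.0, -1.0]]
wrist_force: [-0.4, -0.5, 0.4]
grip_width: 0.005
```

```bash
python3 - <<'E'
from h import *
st()
e=shot('side','s4.png'); cv2.imwrite('pics/s4c.png',cv2.resize(e['image'][150:270,260:370,::-1],None,fx=5,fy=5,interpolation=cv2.INTER_CUBIC))
E
```

```text
t 11.85 tool J [-24.5 -67. ] F along jig x,y,z [-0.5 -0.4  0.4] [ 0.5275 -0.0911  0.0428]
```

View pics/s4c.png

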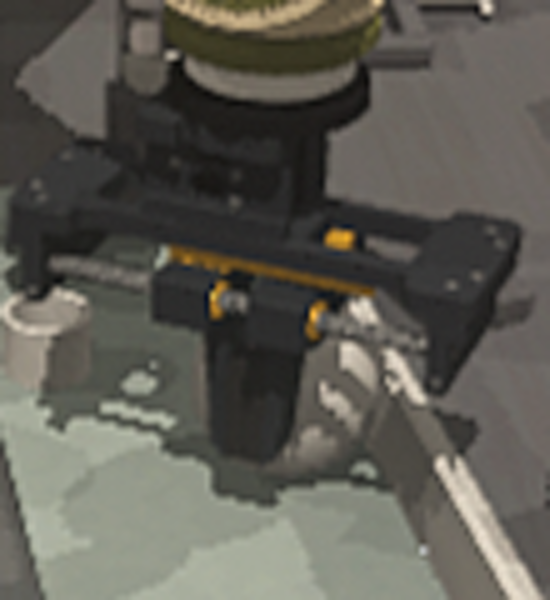

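step_arm --linear '[[-1.7, -2.5, 0], [-1.7, -2.5, 0], [-1.7, -2.5, 0], [-1.7, -2.5, 0], [-1.7, -2.5, 0], [-1.7, -2.5, 0], [-1.7, -2.5, 0], [-1.7, -2.5, 0], [-1.7, -2.5, 0], [-1.7, -2.5, 0]]' --delta_rot '[[0, 0, 0], [0, 0, 0], [0, 0, 0], [0, 0, 0], [0, 0, 0], [0, 0, 0], [0, 0, 0], [0, 0, 0], [0, 0, 0], [0, 0, 0]]'

```text
time: 13.15
tool_pos: [0.5243, -0.0609, 0.0427]
ee_rot: [[0.882, -0.472, -0.0], [-0.472, -0.882, -0.0], [0.0, 0.0, -1.0]]
wrist_force: [-0.1, -0.0, -0.1]
grip_width: 0.004
```

```bash
python3 - <<'E'
from h import *
st()
e=shot('side','s5.png');d=shot('top','t5.png'); c=np.zeros((500,800,3),np.uint8)
c[:,:450]=cv2.resize(e['image'][145:245,260:350,::-1],None,fx=5,fy=5,interpolation=cv2.INTER_CUBIC)
c[:,450:]=cv2.resize(d['image'][140:240,190:260,::-1],None,fx=5,fy=5,interpolation=cv2.INTER_CUBIC)
cv2.imwrite('pics/s5c.png',c)
E
```

```text
t 13.15 tool J [-24.3 -36.6] F along jig x,y,z [-0.1  0.  -0.1] [ 0.5243 -0.0609  0.0427]
```

View pics/s5c.png

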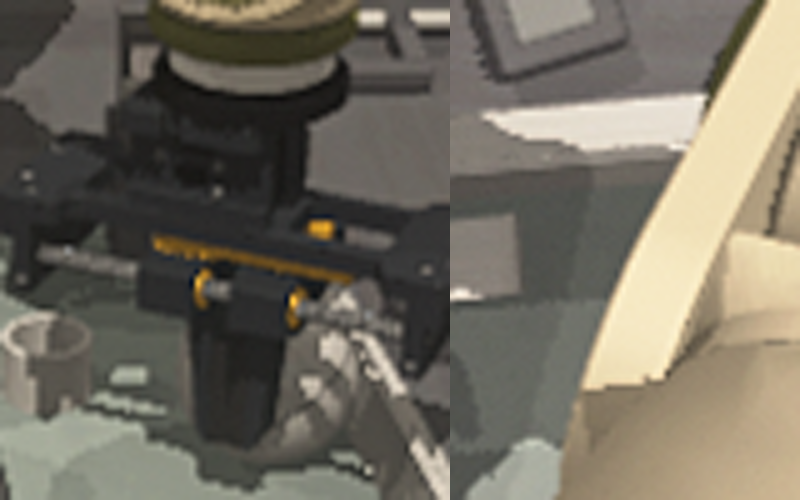

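step_arm --linear '[[-1.7, -2.5, 0], [-1.7, -2.5, 0], [-1.7, -2.5, 0], [-1.7, -2.5, 0], [-1.7, -2.5, 0], [-1.7, -2.5, 0], [-1.7, -2.5, 0], [-1.7, -2.5, 0], [-1.7, -2.5, 0], [-1.7, -2.5, 0]]' --delta_rot '[[0, 0, 0], [0, 0, 0], [0, 0, 0], [0, 0, 0], [0, 0, 0], [0, 0, 0], [0, 0, 0], [0, 0, 0], [0, 0, 0], [0, 0, 0]]'

```text
time: 14.5
tool_pos: [0.5211, -0.0309, 0.0428]
ee_rot: [[0.882, -0.472, 0.0], [-0.472, -0.882, -0.0], [0.0, 0.0, -1.0]]
wrist_force: [0.7, -0.4, 0.3]
grip_width: 0.006
```

step_arm --linear '[[-1.7, -2.5, 0], [-1.7, -2.5, 0], [-1.7, -2.5, 0], [-1.7, -2.5, 0], [-1.7, -2.5, 0], [-1.7, -2.5, 0], [-1.7, -2.5, 0], [-1.7, -2.5, 0], [-1.7, -2.5, 0], [-1.7, -2.5, 0]]' --delta_rot '[[0, 0, 0], [0, 0, 0], [0, 0, 0], [0, 0, 0], [0, 0, 0], [0, 0, 0], [0, 0, 0], [0, 0, 0], [0, 0, 0], [0, 0, 0]]'

```text
time: 15.75
tool_pos: [0.5179, -0.0008, 0.0427]
ee_rot: [[0.882, -0.472, -0.0], [-0.472, -0.882, -0.0], [-0.0, 0.0, -1.0]]
wrist_force: [-0.6, -0.9, 0.2]
grip_width: 0.007
```

step_arm --linear '[[-1.1, -1.6, 0], [-1.1, -1.6, 0], [-1.1, -1.6, 0], [-1.1, -1.6, 0], [-1.1, -1.6, 0]]' --delta_rot '[[0, 0, 0], [0, 0, 0], [0, 0, 0], [0, 0, 0], [0, 0, 0]]'

```text
time: 16.38
tool_pos: [0.5168, 0.0088, 0.0428]
ee_rot: [[0.882, -0.472, 0.0], [-0.472, -0.882, -0.0], [0.0, 0.0, -1.0]]
wrist_force: [-0.0, -1.0, -0.3]
grip_width: 0.004
```

```bash
python3 - <<'E'
from h import *
st()
E
```

```text
t 16.375 tool J [-23.7  33.5] F along jig x,y,z [-0.1 -1.  -0.3] [0.5168 0.0088 0.0428]
```

step_arm --linear '[[-1.1, -1.6, 0], [-1.1, -1.6, 0], [-1.1, -1.6, 0], [-1.1, -1.6, 0], [-1.1, -1.6, 0], [-1.1, -1.6, 0], [-1.1, -1.6, 0], [-1.1, -1.6, 0], [-1.1, -1.6, 0], [-1.1, -1.6, 0]]' --delta_rot '[[0, 0, 0], [0, 0, 0], [0, 0, 0], [0, 0, 0], [0, 0, 0], [0, 0, 0], [0, 0, 0], [0, 0, 0], [0, 0, 0], [0, 0, 0]]'

```text
time: 17.62
tool_pos: [0.5147, 0.0281, 0.0427]
ee_rot: [[0.882, -0.472, -0.0], [-0.472, -0.882, -0.0], [-0.0, 0.0, -1.0]]
wrist_force: [0.7, 0.3, 0.2]
grip_width: 0.005
```

step_arm --linear '[[-0.6, -0.8, 0], [-0.6, -0.8, 0], [-0.6, -0.8, 0], [-0.6, -0.8, 0], [-0.6, -0.8, 0]]' --delta_rot '[[0, 0, 0], [0, 0, 0], [0, 0, 0], [0, 0, 0], [0, 0, 0]]'

```text
time: 18.25
tool_pos: [0.5139, 0.0329, 0.0428]
ee_rot: [[0.882, -0.472, 0.0], [-0.472, -0.882, -0.0], [0.0, -0.0, -1.0]]
wrist_force: [0.5, -0.2, -0.8]
grip_width: 0.006
```

```bash
python3 - <<'E'
from h import *
st()
E
```

```text
t 18.25 tool J [-23.8  57.8] F along jig x,y,z [ 0.4 -0.2 -0.8] [0.5139 0.0329 0.0428]
```

step_arm --linear '[[-0.6, -0.8, 0], [-0.6, -0.8, 0], [-0.6, -0.8, 0], [-0.6, -0.8, 0]]' --delta_rot '[[0, 0, 0], [0, 0, 0], [0, 0, 0], [0, 0, 0]]'

```text
time: 18.75
tool_pos: [0.5133, 0.0369, 0.0427]
ee_rot: [[0.882, -0.472, -0.0], [-0.472, -0.882, -0.0], [-0.0, 0.0, -1.0]]
wrist_force: [-0.3, -0.3, 0.6]
grip_width: 0.005
```

step_arm --linear '[[-0.6, -0.8, 0], [-0.6, -0.8, 0], [-0.6, -0.8, 0]]' --delta_rot '[[0, 0, 0], [0, 0, 0], [0, 0, 0]]'

```text
time: 19.12
tool_pos: [0.5127, 0.0397, 0.0428]
ee_rot: [[0.882, -0.472, -0.0], [-0.472, -0.882, -0.0], [-0.0, 0.001, -1.0]]
wrist_force: [-0.9, -2.6, 1.5]
grip_width: 0.011
```

step_arm --linear '[[-0.6, -0.8, 0], [-0.6, -0.8, 0], [-0.6, -0.8, 0]]' --delta_rot '[[0, 0, 0], [0, 0, 0], [0, 0, 0]]'

```text
time: 19.5
tool_pos: [0.5115, 0.0425, 0.0425]
ee_rot: [[0.882, -0.472, -0.002], [-0.472, -0.882, -0.001], [-0.002, 0.002, -1.0]]
wrist_force: [-4.2, -5.0, 1.6]
grip_width: 0.006
```

```bash
python3 - <<'E'
from h import *
st()
e=shot('side','s6.png');d=shot('top','t6.png'); c=np.zeros((500,800,3),np.uint8)
c[:,:450]=cv2.resize(e['image'][135:235,260:350,::-1],None,fx=5,fy=5,interpolation=cv2.INTER_CUBIC)
c[:,450:]=cv2.resize(d['image'][140:240,140:210,::-1],None,fx=5,fy=5,interpolation=cv2.INTER_CUBIC)
cv2.imwrite('pics/s6c.png',c)
E
```

```text
t 19.5 tool J [-25.2  67.6] F along jig x,y,z [-4.7 -4.5  1.6] [0.5115 0.0425 0.0425]
```

View pics/s6c.png

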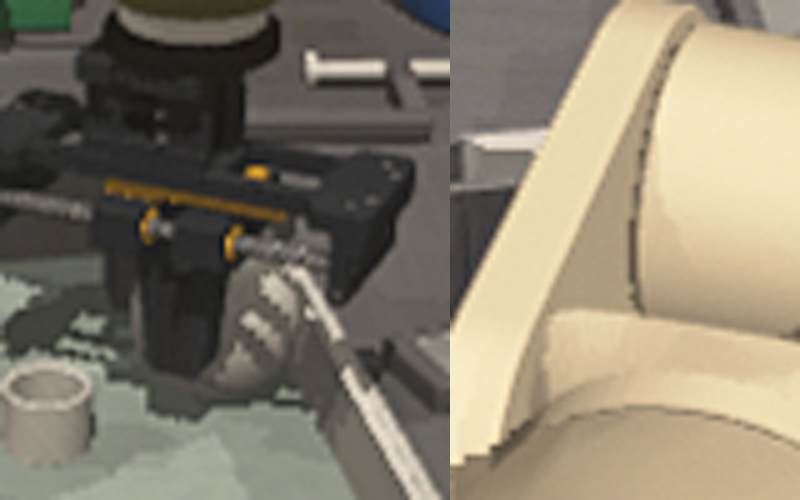

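step_arm --linear '[[-0.6, -0.8, 0], [-0.6, -0.8, 0], [-0.6, -0.8, 0]]' --delta_rot '[[0, 0, 0], [0, 0, 0], [0, 0, 0]]'

```text
time: 19.98
tool_pos: [0.5108, 0.0454, 0.0424]
ee_rot: [[0.882, -0.472, -0.003], [-0.472, -0.882, -0.001], [-0.002, 0.002, -1.0]]
wrist_force: [-4.5, -5.4, 1.0]
grip_width: 0.004
```

```bash
python3 - <<'E'
from h import *
st()
E
```

```text
t 19.975 tool J [-25.5  70.6] F along jig x,y,z [-5.1 -4.9  1. ] [0.5108 0.0454 0.0424]
```

step_arm --linear '[[-0.6, -0.8, 0], [-0.6, -0.8, 0], [-0.6, -0.8, 0], [-0.6, -0.8, 0]]' --delta_rot '[[0, 0, 0], [0, 0, 0], [0, 0, 0], [0, 0, 0]]'

```text
time: 20.48
tool_pos: [0.5102, 0.0494, 0.0424]
ee_rot: [[0.882, -0.472, -0.003], [-0.472, -0.882, -0.001], [-0.002, 0.002, -1.0]]
wrist_force: [-5.5, -5.5, 0.8]
grip_width: 0.006
```

step_arm --linear '[[-0.6, -0.8, 0], [-0.6, -0.8, 0], [-0.6, -0.8, 0]]' --delta_rot '[[0, 0, 0], [0, 0, 0], [0, 0, 0]]'

```text
time: 20.85
tool_pos: [0.5098, 0.0524, 0.0424]
ee_rot: [[0.882, -0.472, -0.003], [-0.472, -0.882, -0.0], [-0.002, 0.002, -1.0]]
wrist_force: [-4.4, -5.0, 0.8]
grip_width: 0.005
```

```bash
python3 - <<'E'
from h import *
st()
E
```

```text
t 20.85 tool J [-25.7  77.7] F along jig x,y,z [-5.  -4.5  0.8] [0.5098 0.0524 0.0424]
```

step_arm --linear '[[-0.4, -0.6, 0], [-0.4, -0.6, 0], [-0.4, -0.6, 0]]' --delta_rot '[[0, 0, 0], [0, 0, 0], [0, 0, 0]]'

```text
time: 21.22
tool_pos: [0.5097, 0.0546, 0.0425]
ee_rot: [[0.882, -0.472, -0.003], [-0.472, -0.882, -0.0], [-0.002, 0.002, -1.0]]
wrist_force: [-3.8, -5.0, 0.6]
grip_width: 0.005
```

step_arm --linear '[[-0.4, -0.6, 0], [-0.4, -0.6, 0], [-0.4, -0.6, 0]]' --delta_rot '[[0, 0, 0], [0, 0, 0], [0, 0, 0]]'

```text
time: 21.6
tool_pos: [0.5096, 0.0568, 0.0425]
ee_rot: [[0.882, -0.472, -0.002], [-0.472, -0.882, -0.0], [-0.002, 0.001, -1.0]]
wrist_force: [-4.5, -3.7, 0.9]
grip_width: 0.009
```

```bash
python3 - <<'E'
from h import *
st()
E
```

```text
t 21.6 tool J [-25.4  82. ] F along jig x,y,z [-4.9 -3.1  0.9] [0.5096 0.0568 0.0425]
```

step_arm --linear '[[-0.4, -0.6, 0], [-0.4, -0.6, 0], [-0.4, -0.6, 0], [-0.4, -0.6, 0]]' --delta_rot '[[0, 0, 0], [0, 0, 0], [0, 0, 0], [0, 0, 0]]'

```text
time: 22.1
tool_pos: [0.5093, 0.0597, 0.0425]
ee_rot: [[0.882, -0.472, -0.002], [-0.472, -0.882, -0.0], [-0.002, 0.001, -1.0]]
wrist_force: [-4.0, -3.9, 1.0]
grip_width: 0.006
```

step_arm --linear '[[-0.4, -0.6, 0], [-0.4, -0.6, 0], [-0.4, -0.6, 0]]' --delta_rot '[[0, 0, 0], [0, 0, 0], [0, 0, 0]]'

```text
time: 22.48
tool_pos: [0.5091, 0.0618, 0.0425]
ee_rot: [[0.882, -0.472, -0.002], [-0.472, -0.882, -0.0], [-0.002, 0.001, -1.0]]
wrist_force: [-4.9, -3.9, 0.9]
grip_width: 0.006
```

step_arm --linear '[[-0.4, -0.6, 0], [-0.4, -0.6, 0], [-0.4, -0.6, 0]]' --delta_rot '[[0, 0, 0], [0, 0, 0], [0, 0, 0]]'

```text
time: 22.85
tool_pos: [0.5089, 0.0635, 0.0425]
ee_rot: [[0.882, -0.471, -0.002], [-0.471, -0.882, -0.001], [-0.001, 0.002, -1.0]]
wrist_force: [-4.5, -9.3, 1.1]
grip_width: 0.004
```

step_arm --linear '[[-0.1, -0.2, 0], [0, 0, 0]]' --delta_rot '[[0, 0, 0], [0, 0, 0]]'

```text
time: 23.1
tool_pos: [0.5089, 0.0635, 0.0425]
ee_rot: [[0.882, -0.471, -0.002], [-0.471, -0.882, -0.002], [-0.001, 0.003, -1.0]]
wrist_force: [-5.3, -7.7, 0.7]
grip_width: 0.003
```

```bash
python3 - <<'E'
from h import *
for i in range(4): get_image('top'); st()
E
```

```text
t 23.15 tool J [-25.3  88.8] F along jig x,y,z [-5.4 -7.7  1. ] [0.5089 0.0635 0.0425]
t 23.2 tool J [-25.3  88.7] F along jig x,y,z [-5.5 -8.   1.5] [0.5089 0.0635 0.0425]
t 23.25 tool J [-25.3  88.8] F along jig x,y,z [-5.5 -7.9  1. ] [0.5089 0.0635 0.0425]
t 23.3 tool J [-25.3  88.7] F along jig x,y,z [-6.7 -8.6  1.7] [0.5089 0.0635 0.0425]
```

step_arm --linear '[[-0.2, -0.3, 0], [0, 0, 0]]' --delta_rot '[[0, 0, 0], [0, 0, 0]]'

```text
time: 23.55
tool_pos: [0.5089, 0.0636, 0.0425]
ee_rot: [[0.882, -0.471, -0.003], [-0.471, -0.882, -0.002], [-0.001, 0.003, -1.0]]
wrist_force: [-4.7, -10.5, 1.6]
grip_width: 0.006
```

```bash
cat >> h.py <<'E'
def av(k=5):
    F=[]
    for i in range(k):
        get_image('top'); f=ctrl.state()['wrist_force']; F.append([f[:2]@xj,f[:2]@yj,f[2]])
    print(ctrl.state()['time'],np.mean(F,0).round(2),np.std(F,0).round(2))
E
python3 -c "
from h import *
av();st()"
```

```text
23.8 [-6.28 -9.75  1.53] [0.4  0.43 0.28]
t 23.8 tool J [-25.4  88.9] F along jig x,y,z [ -5.8 -10.3   1.3] [0.5089 0.0636 0.0425]
```

step_arm --linear '[[-0.2, -0.3, 0], [-0.2, -0.3, 0], [0, 0, 0]]' --delta_rot '[[0, 0, 0], [0, 0, 0], [0, 0, 0]]'

```text
time: 24.18
tool_pos: [0.5087, 0.0639, 0.0425]
ee_rot: [[0.882, -0.471, -0.003], [-0.471, -0.882, -0.003], [-0.001, 0.004, -1.0]]
wrist_force: [-5.5, -13.4, 1.4]
grip_width: 0.008
```

```bash
python3 -c "
from h import *
av();st()"
```

```text
24.425 [ -7.   -12.82   1.55] [0.28 0.43 0.65]
t 24.425 tool J [-25.5  89.2] F along jig x,y,z [ -7.3 -12.3   2.2] [0.5087 0.0639 0.0425]
```

step_arm --linear '[[-0.2, -0.3, 0], [-0.1, -0.15, 0], [0, 0, 0], [0, 0, 0]]' --delta_rot '[[0, 0, 0], [0, 0, 0], [0, 0, 0], [0, 0, 0]]'

```text
time: 24.92
tool_pos: [0.5085, 0.0641, 0.0425]
ee_rot: [[0.882, -0.471, -0.003], [-0.471, -0.882, -0.003], [-0.001, 0.004, -1.0]]
wrist_force: [-6.0, -14.9, 3.0]
grip_width: 0.007
```

```bash
python3 -c "
from h import *
av(8);st()"
```

```text
25.325 [ -7.68 -15.03   2.05] [0.46 0.44 0.56]
t 25.325 tool J [-25.6  89.4] F along jig x,y,z [ -7.6 -15.1   2.9] [0.5085 0.0641 0.0425]
```

step_arm --linear '[[0, 0, 0], [0, 0, 0], [0, 0, 0], [0, 0, 0], [0, 0, 0], [0, 0, 0], [0, 0, 0], [0, 0, 0]]' --delta_rot '[[0, 0, 0], [0, 0, 0], [0, 0, 0], [0, 0, 0], [0, 0, 0], [0, 0, 0], [0, 0, 0], [0, 0, 0]]'

```text
time: 26.32
tool_pos: [0.5085, 0.0641, 0.0425]
ee_rot: [[0.882, -0.471, -0.003], [-0.471, -0.882, -0.003], [-0.001, 0.004, -1.0]]
wrist_force: [-5.3, -15.5, 2.7]
grip_width: 0.006
```

step_arm --linear '[[0, 0.6, 0], [0, 0.6, 0], [0, 0.6, 0], [0, 0.6, 0], [0, 0.6, 0], [0, 0.8, 0], [0, 1, 0], [0, 1, 0], [0, 2, 0], [0, 3, 0]]' --delta_rot '[[0, 0, 0], [0, 0, 0], [0, 0, 0], [0, 0, 0], [0, 0, 0], [0, 0, 0], [0, 0, 0], [0, 0, 0], [0, 0, 0], [0, 0, 0]]'

```text
time: 27.58
tool_pos: [0.5045, 0.0564, 0.0428]
ee_rot: [[0.882, -0.472, 0.0], [-0.472, -0.882, 0.0], [0.0, -0.0, -1.0]]
wrist_force: [0.4, 0.2, 0.2]
grip_width: 0.006
```

step_arm --linear '[[0, 6, 0], [0, 10, 0], [0, 15, 0], [0, 15, 0], [0, 15, 0], [0, 15, 0], [0, 0, -20], [0, 0, -40], [0, 0, -40], [0, 0, -40]]' --delta_rot '[[0, 0, 0], [0, 0, 0], [0, 0, 0], [0, 0, 0], [0, 0, 0], [0, 0, 0], [0, 0, 0], [0, 0, 0], [0, 0, 0], [0, 0, 0]]'

```text
time: 28.82
tool_pos: [0.4682, -0.011, 0.184]
ee_rot: [[0.881, -0.472, -0.0], [-0.472, -0.881, 0.0], [-0.0, -0.0, -1.0]]
wrist_force: [0.2, 0.2, 0.3]
grip_width: 0.003
```

step_arm --linear '[[-25, 35, 0], [-25, 35, 0], [-25, 35, 0], [-25, 35, 0], [0, 0, 0]]' --delta_rot '[[0, 0, 0], [0, 0, 0], [0, 0, 0], [0, 0, 0], [0, 0, 0]]'

```text
time: 29.45
tool_pos: [0.3126, -0.0875, 0.1828]
ee_rot: [[0.88, -0.475, -0.0], [-0.475, -0.88, -0.0], [0.0, 0.0, -1.0]]
wrist_force: [1.2, 0.4, -1.1]
grip_width: 0.002
```

```bash
python3 - <<'E'
from h import *
st()
e=shot('side','s7.png');d=shot('top','t7.png'); c=np.zeros((500,800,3),np.uint8)
c[:,:400]=cv2.resize(e['image'][135:235,260:340,::-1],None,fx=5,fy=5,interpolation=cv2.INTER_CUBIC)
c[:,400:]=cv2.resize(d['image'][140:240,135:215,::-1],None,fx=5,fy=5,interpolation=cv2.INTER_CUBIC)
cv2.imwrite('pics/s7c.png',c)
E
```

```text
t 29.45 tool J [-237.6  -38.8] F along jig x,y,z [ 1.2  0.2 -1.1] [ 0.3126 -0.0875  0.1828]
```

View pics/s7c.png

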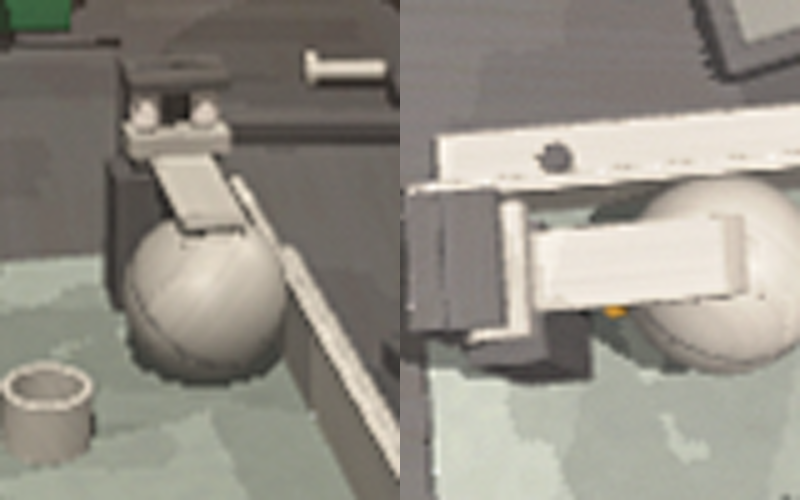

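```bash
python3 - <<'E'
from h import *
d=load('t7'); print(J(atz(d,199,194.4,.046)))
st(); print(ctrl.hand_in())
E
```

```text
[  0.26350126 132.99640423]
t 29.55 tool J [-235.6  -38.7] F along jig x,y,z [-0.1 -0.1 -0.3] [ 0.3145 -0.0871  0.1829]
the job is handed in; nothing more can be done
None
```

The ball is home on the pad, against the fence and under the shoe, and the job was handed in at about 29.6 s on the robot's clock.

- **Approach:** I shut the fingers, turned them 35° as a wedge, and eased the ball to the fence. I then rolled it along in one continuous push and under the shoe.
- **Pressing:** The wrist read about 3.3 N along the fence while the ball rolled under the shoe, and about 15 N once it bore on the pad. That gives roughly 12 N on the pad, held for about 1.9 s. The sideways push towards the fence was about 8 N, well under 30 N.
- **Last check:** The final pictures put the ball centre at jig x ≈ 0 and y ≈ 133 mm. The small visible gap at the pad's edge matches a ball touching it. The arm is clear with no force on the wrist, and the cup (ring) on the plate, the nearest loose item, was still in place.

**Not confirmed directly:**
- The pad force is the wrist force minus the rolling drag. If that drag dropped to zero at rest, the pad force could have been up to about 15 N.
- Fence contact before the shoe was judged only from pictures and the wedge shape, because the forces there were below the sensor noise.
- My two camera views disagreed by 6 to 12 mm along the fence, so I found the pad by touch.

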